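Take the key tags down from the hall key board

ROBOT

A 6-joint arm with a two-finger parallel gripper is mounted at the origin on the work surface. World frame = base frame: x ahead of the robot, y to its left, z up, the work surface at z = 0. Lengths are in m, angles in rad, forces in N, time in s.
With the tool pointing down it reaches from about 0.3 to 0.825 m from the base axis. Payload 5.4 kg.
Tool frame: the origin (TCP) lies at the very end of the fingers, on their centre line; the grasp point (between the pads) lies 19 mm behind it; z points along the fingers, x is the direction in which the jaws open and shut, and the axes are right-handed (so a half turn about z gives the same grasp; the last joint's range is limited). The gripper opens to 92 mm and grips with 3 to 60 N. Pads are 20 mm wide; open, the fingers measure 128 mm over their backs; the gripper's body (75 mm by 189 mm) begins 69 mm behind the grasp point.
Start: joints at [-1.35, 0.158, 1.597, -0, 1.386, -0.21], TCP at [0.24, -0.522, 0.215] pointing down, gripper open.
Joint ranges: [-2.91, 2.91], [-0.94, 2.29], [0.18, 2.7], [-1.29, 4.43], [0.17, 2.64], [-3, 3]. Speed limits (rad/s): [2.57, 2.57, 3.14, 3.14, 3.14, 3.14].

INTERFACE

Orientations are given as a rotation vector (axis times angle).
In Python, from workcell import bot gives the robot as it stands. Calls block until the motion is done:
- bot.goto(position, orientation): joint-space move of the TCP to a pose.
- bot.line_to(position, rot=None, max_speed=0.15): straight line of the TCP; rot=None keeps the orientation; max_speed is the mean speed in m/s.
- bot.set_joints(angles): joint-space move.
- bot.set_gripper(opening, newtons=None): opening from 0.0 (shut) to 1.0 (fully open); newtons is the grip in N (None keeps the last); returns when the fingers have stopped.
- bot.hold(seconds).
- bot.inverse_kinematics(position, orientation): joint angles nearest the present ones, or None.
- bot.read_camera(name): name is "side" or "top" or "wrist"; returns a dict with "pixels" (400x640x3 uint8, blue, green, red), "fx", "fy", "cx", "cy" (pixels), "R" (3x3) and "t" (3): a world point X has camera coordinates R X + t. Camera axes: x right, y down, z forward; pixel columns grow to the right and rows downward; lengths in m; the calibration is good to about 2 mm. A picture is of the moment at which its call begins. There is no depth.
A pose or a line that the arm cannot do raises bot.MotionError and nothing moves.
- bot.job_done(): hands the job in, once; it reports no verdict.
Readings, each from a call of its own:
- bot.current_clock(): time.
- bot.current_joints(): joint angles.
- bot.current_joint_vel(): joint speeds.
- bot.current_effort(): joint torques, N m.
- bot.current_ee_pos(): TCP position.
- bot.current_tool_rot(): TCP orientation.
- bot.current_contact_force(): force on the tool from outside, world axes, zero at the start.
- bot.current_ft_torque(): the same for the moment, N m.
- bot.current_opening(): opening from 0.0 (shut) to 1.0 (fully open).
Only numpy, scipy, OpenCV 4.12 (cv2) and the standard library are available. Lean on these libraries where they do the work, as an engineer would, in place of code of your own. Each camera call takes 0.05 s, during which the arm holds its last target. There are 200 camera calls.

TASK

Empty the key board: put the things left lying on it above the tags (doorstop wedge, padlock, glasses case) into the white oddments box, slide each key tag up along its keyhole until the stud's head is in the wide end, lift it free and lay it flat in the stainless tray with its tab upright. Leave the other things on the console where they are.

Things in the scene. Friction and masses are not known exactly. Their poses are not given: they have to be found in the camera images.
- key_board: walnut key board, fixed; origin under its middle at table height. Its face, 242 x 320 mm, climbs at 0.35 rad towards its +x (away from the robot) from the front edge (x = -115 mm, 60 mm above the table) to about 143 mm; y runs along the row of studs. A lip 16 mm tall, 14 mm thick follows the top edge, its inner side 228 mm up the slope
- stud0 (a point): foot of the left (+y) headed stud, on the sloping face 108.5 mm up from the front edge; it stands at right angles to the face: neck 8 mm thick and 9.5 mm long, then a head 18 mm across and 5 mm thick; studs are 108 mm apart. Axes: those of key_board (not tilted)
- stud1 (a point): foot of the middle headed stud, on the sloping face 108.5 mm up from the front edge; it stands at right angles to the face: neck 8 mm thick and 9.5 mm long, then a head 18 mm across and 5 mm thick; studs are 108 mm apart. Axes: those of key_board (not tilted)
- stud2 (a point): foot of the right (-y) headed stud, on the sloping face 108.5 mm up from the front edge; it stands at right angles to the face: neck 8 mm thick and 9.5 mm long, then a head 18 mm across and 5 mm thick; studs are 108 mm apart. Axes: those of key_board (not tilted)
- tag1_tab (a point): key tag (may be absent), 0.14 kg: aluminium plate 110 (x) x 64 (y) x 6 mm with a keyhole through it and an upright tab to hold it by: 36 mm along x, 12 mm thick along y, 36 mm tall above the plate. This point: centre of the tab, 24 mm above the plate's underside. z: out of the plate on the tab's side; x: from tab to keyhole, up the slope while hung. Plate spans -23 to +87 mm in x from here
- tag1_hole (a point): same tag: centre of the keyhole's wide end (26 mm square), at the plate's underside, 37 mm to +x of the tab; axes as the tab. The narrow slot, 13 mm wide, runs on to 33 mm to +x of here. Hung, the plate lies flat on the board with a stud's neck at the narrow end, the head over it: slide the tag 29 mm (25 to 33) up the slope to bring the head into the wide end
- tag2_tab (a point): key tag (may be absent), 0.14 kg: aluminium plate 110 (x) x 64 (y) x 6 mm with a keyhole through it and an upright tab to hold it by: 36 mm along x, 12 mm thick along y, 36 mm tall above the plate. This point: centre of the tab, 24 mm above the plate's underside. z: out of the plate on the tab's side; x: from tab to keyhole, up the slope while hung. Plate spans -23 to +87 mm in x from here
- tag2_hole (a point): same tag: centre of the keyhole's wide end (26 mm square), at the plate's underside, 37 mm to +x of the tab; axes as the tab. The narrow slot, 13 mm wide, runs on to 33 mm to +x of here. Hung, the plate lies flat on the board with a stud's neck at the narrow end, the head over it: slide the tag 29 mm (25 to 33) up the slope to bring the head into the wide end
- tag3_tab (a point): key tag (may be absent), 0.14 kg: aluminium plate 110 (x) x 64 (y) x 6 mm with a keyhole through it and an upright tab to hold it by: 36 mm along x, 12 mm thick along y, 36 mm tall above the plate. This point: centre of the tab, 24 mm above the plate's underside. z: out of the plate on the tab's side; x: from tab to keyhole, up the slope while hung. Plate spans -23 to +87 mm in x from here
- tag3_hole (a point): same tag: centre of the keyhole's wide end (26 mm square), at the plate's underside, 37 mm to +x of the tab; axes as the tab. The narrow slot, 13 mm wide, runs on to 33 mm to +x of here. Hung, the plate lies flat on the board with a stud's neck at the narrow end, the head over it: slide the tag 29 mm (25 to 33) up the slope to bring the head into the wide end
- doorstop_mid (a point): dark silicone doorstop wedge, 90 mm long (x), 40 mm wide (y), 9 mm thick at -x to 34 mm at +x; this point is at mid-length on its centre line, 11 mm above its underside. 0.15 kg. Left lying lengthwise up the slope above a stud, held by friction alone, with 8 mm play between tag and lip, so a tag there cannot be slid. x lengthwise, y across, z up from its underside
- padlock_mid (a point): grey plastic padlock lying flat, body 56 mm (x) x 52 mm (y) x 27 mm thick with a steel shackle to +x, 90 mm long overall; this point is at the middle of the overall length and half its thickness; the body spans -45 to +11 mm in x. 0.25 kg. Left lying lengthwise up the slope above a stud, held by friction alone, with 8 mm play between tag and lip, so a tag there cannot be slid. x lengthwise, y across, z up from its underside
- glasses_case_mid (a point): black hard glasses case, 90 x 46 x 30 mm (x, y, z); this point is its centre. 0.13 kg. Left lying lengthwise up the slope above a stud, held by friction alone, with 8 mm play between tag and lip, so a tag there cannot be slid. x lengthwise, y across, z up from its underside
- steel_tray: stainless tray, fixed, 280 mm (x) x 160 mm (y) outside, walls 18 mm high and 4 mm thick, floor 4 mm thick; origin under its middle, at table height; on the left or the right of the board
- oddments_box: white open box, fixed, 290 mm (x) x 170 mm (y) outside, walls 45 mm high and 5 mm thick, floor 5 mm thick; origin under its middle, at table height; on the other side of the board
- glass_coaster: bystander: glass coaster, disc 96 mm across, 8 mm thick; origin at the centre of its underside
- remote: bystander: black remote control, 150 x 42 x 18 mm, long along its x; origin at the centre of its underside
- mug: bystander: white mug, 80 mm across, 90 mm tall; origin at the centre of its underside
- gel_bottle: bystander: clear gel bottle, 56 mm across, 130 mm tall; origin at the centre of its underside
Mind the look-alikes: they are no part of the job. Leave any brown or orange look-alike of the part that bears doorstop_mid alone.

How it is judged:
By the outcome, as a careful person would: the job done as asked, in the order asked, and still so for the second after the job is handed in, with the robot touching nothing.
Of tag1, tag2, tag3 only 2 to 3 are there at a start; the rules pass over those that are not, and their reading is None.
At some moment in a run one of doorstop, padlock, glasses_case may be knocked a few centimetres aside while the robot is not near it.
Once in a run the grip may slacken for a moment while it holds something.
It also fails if it takes over 210 s, if anything falls off the work surface, if the arm or the gripper's body presses on something with over 40 N, if the wrist force passes 120 N, or if a joint passes its speed limit or range.

## Working session

There is one attempt and no reset: what is moved stays moved. The work goes in short steps, each a Python script; the robot and the scene stay as the last script left them, time stands still between calls to the robot, and variables do not carry over. Pictures are saved under pics/ and viewed, about 12 in all and at most 16, crops included, and the job is handed in when it is done.

```bash
mkdir -p pics; ls; python3 - <<'E'
from workcell import bot
import cv2,numpy as np
for n in("top","side"):
    c=bot.read_camera(n);cv2.imwrite(f"pics/{n}0.png",c["pixels"])
    print(n,c["fx"],c["fy"],c["cx"],c["cy"],np.round(c["R"],4).tolist(),np.round(c["t"],4).tolist())
print(bot.current_clock())
E
```

```text
pics
top 360.85047509192935 360.85047509192935 317.16343885570325 199.05653900296133 [[-0.0237, -0.9995, 0.0227], [-0.9922, 0.0207, -0.1231], [0.1226, -0.0255, -0.9921]] [-0.0322, 0.5561, 0.9683]
side 481.3674761475882 481.3674761475882 314.3517878176869 200.4275951475313 [[0.9584, -0.2853, 0.0002], [-0.1649, -0.5545, -0.8157], [0.2328, 0.7817, -0.5785]] [-0.524, 0.1605, 1.3851]
0.1
```

View pics/top0.png

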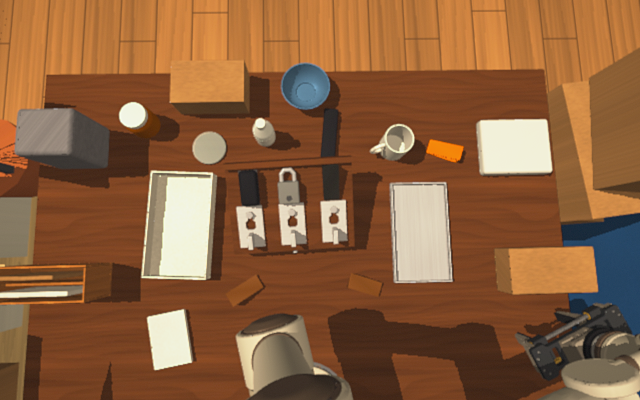

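View pics/side0.png

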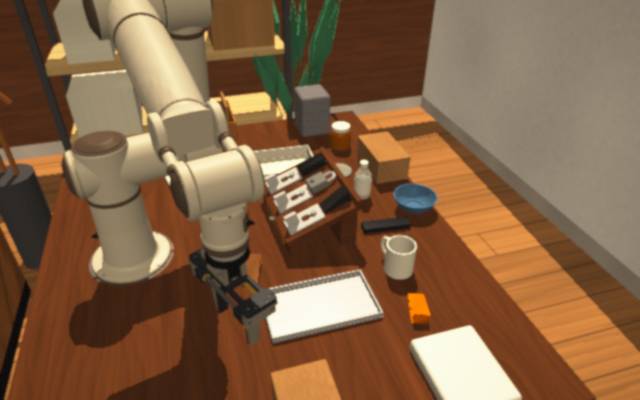

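Top view: white box at (180,225), tray at (421,232), board at (290,205) with three tags at (250,228), (292,225) and (333,222). Above the tags lie the black glasses case (249,187), the grey padlock (289,187) and something dark (331,180), probably the doorstop, with the remote at (330,125) beyond it. Doorstop candidates are dark (331,180), brown (245,290), brown (365,284) and orange (445,150), so I choose the dark one on the board. I'll check that choice in a close crop.

```bash
cat > h.py <<'E'
from workcell import bot
import cv2,numpy as np
from scipy.spatial.transform import Rotation as Ro
def ray(c,u,v):
    R=np.array(c["R"]);t=np.array(c["t"])
    d=R.T@np.array([(u-c["cx"])/c["fx"],(v-c["cy"])/c["fy"],1.]);return -R.T@t,d
def onplane(c,u,v,p,n=(0,0,1)):
    o,d=ray(c,u,v);n=np.array(n,float);return o+d*(n@(np.array(p)-o))/(n@d)
def proj(c,X):
    q=np.array(c["R"])@np.array(X)+np.array(c["t"]);return q[0]/q[2]*c["fx"]+c["cx"],q[1]/q[2]*c["fy"]+c["cy"]
E
python3 - <<'E'
from h import *
c=bot.read_camera("top");im=c["pixels"]
cv2.imwrite("pics/crop1.png",cv2.resize(im[150:270,215:375],None,fx=5,fy=5,interpolation=cv2.INTER_CUBIC))
# tray & box rims
for nm,pts,z in(("box",[(150,171),(216,172),(212,279),(142,278)],.045),("tray",[(390,183),(447,182),(453,282),(394,283)],.018)):
    P=np.array([onplane(c,*p,(0,0,z)) for p in pts]);print(nm,P.round(3).tolist(),P.mean(0).round(3))
# board edges ideas: white plate masks
hsv=cv2.cvtColor(im,cv2.COLOR_BGR2HSV)
m=((hsv[...,1]<60)&(hsv[...,2]>150)).astype(np.uint8);m[:, :228]=0;m[:,355:]=0;m[:190]=0;m[260:]=0
n,l,s,ce=cv2.connectedComponentsWithStats(m)
for i in range(1,n):
    if s[i,4]>150:
        r=cv2.minAreaRect(np.argwhere(l==i)[:,::-1].astype(np.float32));print(s[i],r,onplane(c,*r[0],(0,0,.105)).round(3))
E
```

```text
box [[0.641, 0.413, 0.045], [0.635, 0.233, 0.045], [0.346, 0.241, 0.045], [0.353, 0.425, 0.045]] [0.494 0.328 0.045]
tray [[0.599, -0.254, 0.018], [0.599, -0.418, 0.018], [0.318, -0.416, 0.018], [0.319, -0.252, 0.018]] [ 0.459 -0.335  0.018]
[321 200  26  44 817] ((333.9474792480469, 221.5027618408203), (43.25592041015625, 24.22962188720703), 86.98721313476562) [ 0.488 -0.084  0.105]
[279 204  27  43 758] ((292.6241760253906, 224.48968505859375), (43.10060501098633, 24.249282836914062), 85.2363510131836) [0.482 0.022 0.105]
[237 206  28  44 761] ((251.11587524414062, 227.04269409179688), (43.84132385253906, 24.736665725708008), 83.6598129272461) [0.478 0.127 0.105]
```

View pics/crop1.png

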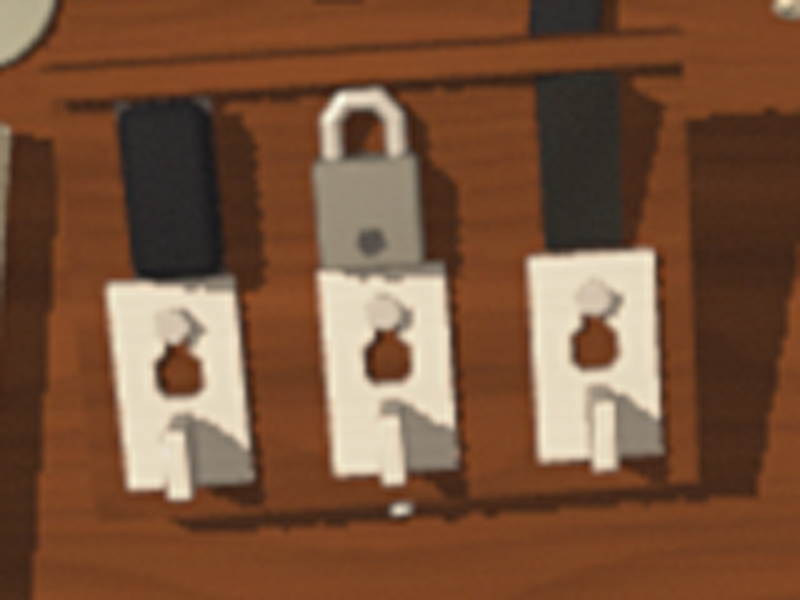

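Three hung tags at crop (180,385), (390,370), (597,355). Above them are the glasses case (170,190), padlock (370,175), and dark wedge (582,160), which confirms the doorstop choice. Next is a closer wrist view square to the board.

```bash
cat >> h.py <<'E'
A=.35
def Rtool(yaw,tilt,flip=1):
    z=np.array([np.sin(tilt),0,-np.cos(tilt)]);x=np.array([0,flip,0.]);y=np.cross(z,x)
    return Ro.from_euler("z",yaw)*Ro.from_matrix(np.column_stack([x,y,z]))
class Board:
    def __init__(s,O,yaw):
        s.O=np.array([*O[:2],0]);s.yaw=yaw;s.M=Ro.from_euler("z",yaw).as_matrix();s.n=s.M@[-np.sin(A),0,np.cos(A)]
        s.u=s.M@[np.cos(A),0,np.sin(A)];s.v=s.M@[0,1.,0];s.F=s.O+s.M@[-.115,0,.06]
    def P(s,a,b,h): return s.F+s.u*a+s.v*b+s.n*h     # up slope, left, off face
    def inv(s,X): d=np.array(X)-s.F;return np.array([d@s.u,d@s.v,d@s.n])
    def px(s,c,u,v,h): return s.inv(onplane(c,u,v,s.P(0,0,h),s.n))[:2]
E
python3 - <<'E'
from h import *
c=bot.read_camera("top")
H=np.array([onplane(c,*p,(0,0,.110)) for p in((250.4,215.6),(292.4,212.4),(334.4,209.6))]);print(H.round(4).tolist())
d=H[0]-H[2];yaw=np.arctan2(-d[0],d[1]);print("yaw",yaw,"pitch",np.linalg.norm(d)/2)
# head top is at 108.5 up, 14.5 off
off=Ro.from_euler("z",yaw).apply([-.115+.1085*np.cos(A)-.0145*np.sin(A),0,0]);O=H.mean(0)-off;print("O",O)
B=Board(O,yaw)
print(bot.current_tool_rot(), Ro.from_rotvec(bot.current_tool_rot()).as_matrix().round(2).tolist())
for f in(1,-1):
    r=Rtool(yaw,A,f).as_rotvec();q=bot.inverse_kinematics(B.P(.11,0,.24),r);print(f,q)
    for s in((O+[0,0.3,.3]),):
        for y2 in(np.pi/2,-np.pi/2,0): print(y2,bot.inverse_kinematics([.5,.33,.2],Rtool(y2,0,f).as_rotvec()),bot.inverse_kinematics([.46,-.33,.2],Rtool(y2,0,f).as_rotvec()))
E
```

```text
[[0.5071, 0.1283, 0.11], [0.5129, 0.0215, 0.11], [0.5178, -0.0861, 0.11]]
yaw 0.04993518468407629 pitch 0.10733529268798465
O [0.53061529 0.02210179 0.11      ]
[-2.64422836e+00  1.69484918e+00  1.25552319e-03] [[0.42, -0.91, -0.0], [-0.91, -0.42, 0.0], [-0.0, -0.0, -1.0]]
1 [-0.33938318 -0.5986157   2.0603131   0.13360559  1.35607967 -1.96727104]
1.5707963267948966 [ 3.81872875e-01  2.30617726e-01  1.54321312e+00 -4.44089210e-16
  1.36776181e+00 -2.75971978e+00] [-0.83570888  0.146675    1.63934755  0.          1.3555701   2.30588378]
-1.5707963267948966 [ 3.81872875e-01  2.30617726e-01  1.54321312e+00 -4.44089210e-16
  1.36776181e+00  3.81872875e-01] [-8.35708875e-01  1.46675004e-01  1.63934755e+00 -4.44089210e-16
  1.35557010e+00 -8.35708875e-01]
0 [ 3.81872875e-01  2.30617726e-01  1.54321312e+00 -4.44089210e-16
  1.36776181e+00 -1.18892345e+00] [-0.83570888  0.146675    1.63934755  0.          1.3555701  -2.4065052 ]
-1 [-0.33938318 -0.5986157   2.0603131   0.13360559  1.35607967  1.17432161]
1.5707963267948966 [ 3.81872875e-01  2.30617726e-01  1.54321312e+00 -4.44089210e-16
  1.36776181e+00  3.81872875e-01] [-8.35708875e-01  1.46675004e-01  1.63934755e+00 -4.44089210e-16
  1.35557010e+00 -8.35708875e-01]
-1.5707963267948966 [ 0.38187288  0.23061773  1.54321312  0.          1.36776181 -2.75971978] [-8.35708875e-01  1.46675004e-01  1.63934755e+00 -4.44089210e-16
  1.35557010e+00  2.30588378e+00]
0 [ 3.81872875e-01  2.30617726e-01  1.54321312e+00 -4.44089210e-16
  1.36776181e+00  1.95266920e+00] [-8.35708875e-01  1.46675004e-01  1.63934755e+00 -4.44089210e-16
  1.35557010e+00  7.35087452e-01]
```

```bash
cat >> h.py <<'E'
B0=Board([.5306,.0221],.0499)
E
python3 - <<'E'
from h import *
r=Rtool(B0.yaw,A,-1).as_rotvec()
bot.goto(B0.P(.11,0,.27),r)
c=bot.read_camera("wrist");cv2.imwrite("pics/w1.png",c["pixels"])
R=np.array(c["R"]);print("cam in board",B0.inv(-R.T@np.array(c["t"])).round(3),"axis",R[2].round(3),bot.current_clock(),np.array(bot.current_ee_pos())-B0.P(.11,0,.27))
for n,p in(("heads",[(.1085,k*.108,.0145) for k in(1,0,-1)]),("tabtop",[(.1085-.033-.037,k*.108,.042) for k in(1,0,-1)])):
    print(n,[np.round(proj(c,B0.P(*q))) for q in p])
E
```

```text
cam in board [ 0.18  -0.001  0.439] axis [ 0.093  0.005 -0.996] 2.35 [ 0.00010902 -0.00052932 -0.00023483]
heads [array([234., 168.]), array([318., 167.]), array([402., 167.])]
tabtop [array([232., 226.]), array([318., 226.]), array([404., 226.])]
```

View pics/w1.png

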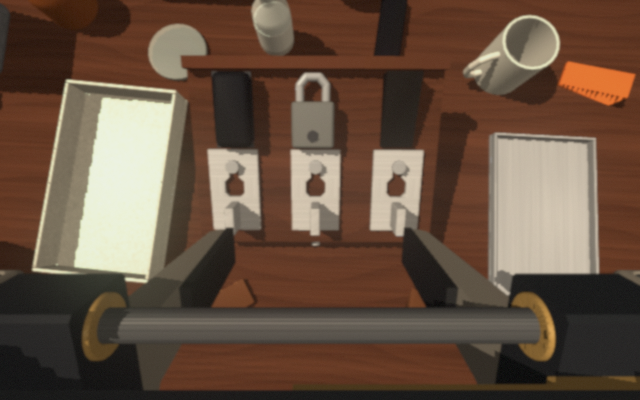

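Wrist view: stud heads at (233,167), (316,167), (400,167), within 2 px of prediction, and the three items at (234,108), (313,112), (399,110). I'll detect each item by mask, and also show the mask boxes numerically.

```bash
cat >> h.py <<'E'
B=Board(B0.O+B0.v*.002,.0499); RB=Rtool(B.yaw,A,-1).as_rotvec()
def view(): bot.goto(B.P(.11,0,.27),RB); return bot.read_camera("wrist")
def items(c):
    """dark / grey blobs on the face above the tags -> (kind,a,b,angle,len,wid) at mid height .014"""
    hsv=cv2.cvtColor(c["pixels"],cv2.COLOR_BGR2HSV);H,S,V=[hsv[...,i].astype(int) for i in range(3)]
    win=np.zeros(S.shape,np.uint8)
    q=np.array([proj(c,B.P(a,b,.0)) for a,b in((.135,.17),(.227,.17),(.227,-.17),(.135,-.17))],np.int32);cv2.fillPoly(win,[q],1)
    out=[]
    for nm,m in(("dark",(S<90)&(V<75)),("grey",(S<70)&(V>85)&(V<190))):
        m=cv2.morphologyEx((m&(win>0)).astype(np.uint8),cv2.MORPH_OPEN,np.ones((3,3)))
        for k in cv2.findContours(m,cv2.RETR_EXTERNAL,cv2.CHAIN_APPROX_NONE)[0]:
            if cv2.contourArea(k)<400: continue
            pts=np.array([B.px(c,*p[0],.014) for p in k],np.float32)
            (ce,sz,an)=cv2.minAreaRect(pts*1000)
            if sz[0]<sz[1]: sz=sz[::-1];an+=90
            an=(an+90)%180-90
            out.append((nm,*(np.round(np.array(ce)/1000,4)),round(an,1),*np.round(sz,0),np.round(k[:,0].mean(0))))
    return out
E
python3 - <<'E'
from h import *
c=bot.read_camera("wrist")
for i in items(c): print(i)
g=cv2.cvtColor(c["pixels"],cv2.COLOR_BGR2HSV)
for p in((234,108),(313,120),(399,120),(399,80),(270,110),(360,110)): print(p,g[p[1],p[0]])
E
```

```text
('dark', np.float64(0.1803), np.float64(-0.1035), -1.5, np.float64(88.0), np.float64(42.0), array([400., 108.]))
('dark', np.float64(0.1812), np.float64(0.1021), 0.3, np.float64(88.0), np.float64(47.0), array([233., 108.]))
('grey', np.float64(0.1803), np.float64(0.0043), -1.2, np.float64(87.0), np.float64(51.0), array([312., 109.]))
(234, 108) [20 38 40]
(313, 120) [ 21  47 131]
(399, 120) [ 9 61 42]
(399, 80) [11 72 39]
(270, 110) [  9 156  93]
(360, 110) [ 10 149  94]
```

```bash
python3 - <<'E'
from h import *
c=bot.read_camera("wrist");t=bot.read_camera("top")
P=np.array([onplane(c,*p,(0,0,.045)) for p in((68,80),(186,91),(147,281),(36,270))])[:,:2]
print("box wrist",P.round(3).tolist(),P.mean(0),np.linalg.norm(np.diff(P,axis=0),axis=1))
P=np.array([onplane(c,*p,(0,0,.018)) for p in((490,133),(596,138))])[:,:2];print("tray far corners",P.round(3).tolist())
# mask-based rims in the top view
hsv=cv2.cvtColor(t["pixels"],cv2.COLOR_BGR2HSV)
m=((hsv[...,1]<70)&(hsv[...,2]>90)).astype(np.uint8)
for nm,(x0,x1),z in(("box",(130,225),.045),("tray",(382,460),.018)):
    w=np.zeros_like(m);w[160:295,x0:x1]=m[160:295,x0:x1]
    k=max(cv2.findContours(w,cv2.RETR_EXTERNAL,cv2.CHAIN_APPROX_NONE)[0],key=cv2.contourArea)
    X=np.array([onplane(t,*p[0],(0,0,z))[:2] for p in k],np.float32)
    print(nm,cv2.minAreaRect(X*1000))
E
```

```text
box wrist [[0.641, 0.408], [0.632, 0.227], [0.348, 0.259], [0.356, 0.421]] [0.49419925 0.32878063] [0.18107708 0.28647242 0.16165676]
tray far corners [[0.598, -0.247], [0.598, -0.414]]
box ((494.28668212890625, 331.88043212890625), (178.03558349609375, 290.1330871582031), 86.80982971191406)
tray ((460.3474426269531, -332.94482421875), (164.84605407714844, 280.68524169921875), 89.66643524169922)
```

```bash
cat >> h.py <<'E'
BOX=np.array([.494,.328,0]);BY=-.05;TRAY=np.array([.459,-.334,0])
def grip_item(a,b,h,ang=0,open_=.9,N=30):
    r=Rtool(B.yaw+ang,A,-1).as_rotvec() if not ang else (Ro.from_rotvec(B.n*ang)*Ro.from_rotvec(RB)).as_rotvec()
    bot.set_gripper(open_)
    bot.goto(B.P(a,b,.10),r); bot.line_to(B.P(a,b,h),max_speed=.12)
    bot.set_gripper(0,N); w=bot.current_opening()*92
    bot.line_to(B.P(a,b,.11),max_speed=.12)
    print("grip mm",round(w,1),round(bot.current_opening()*92,1),"t",bot.current_clock());return w
def to_box(slot,dy,h):
    yaw=BY+np.pi/2;r=Rtool(yaw,0,-1).as_rotvec()
    p=BOX+Ro.from_euler("z",BY).apply([slot,dy,0])
    bot.goto(p+[0,0,.2],r);print("above",round(bot.current_opening()*92,1))
    bot.line_to(p+[0,0,.005+h+.004],max_speed=.15)
    print("low",round(bot.current_opening()*92,1),np.round(bot.current_contact_force(),1))
    bot.set_gripper(min(1,bot.current_opening()+.2)); bot.line_to(p+[0,0,.2],max_speed=.25)
E
python3 - <<'E'
from h import *
grip_item(.193,-.1035,.004); to_box(-.085,.010-.01,.004)
c=view();[print(i) for i in items(c)];print(bot.current_clock());cv2.imwrite("pics/w2.png",c["pixels"])
E
```

```text
grip mm 39.9 39.7 t 6.4083
above 39.8
low 39.9 [-0.4 -0.5 -1.2]
('dark', np.float64(0.181), np.float64(0.1021), 0.1, np.float64(89.0), np.float64(47.0), array([236., 107.]))
('grey', np.float64(0.1792), np.float64(0.004), -1.0, np.float64(86.0), np.float64(51.0), array([314., 111.]))
12.1333
```

View pics/w2.png

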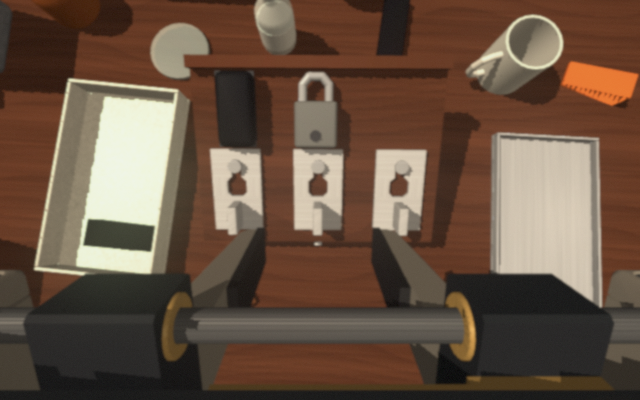

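The doorstop lies flat in the box at (119,235), and the other items and tags haven't moved. Next are the padlock and the case, with a fresh measurement before each.

```bash
python3 - <<'E'
from h import *
c=view();g=[i for i in items(c) if i[0]=="grey"];print(g)
assert len(g)==1 and abs(g[0][1]-.179)<.005 and abs(g[0][2]-.004)<.006
grip_item(.163,.004,.004); to_box(0,-.017,.004)
c=view();print(items(c));d=[i for i in items(c) if i[0]=="dark"]
if len(d)==1 and abs(d[0][1]-.181)<.005 and abs(d[0][2]-.102)<.006:
    grip_item(.179,.103,.004); to_box(.085,0,.004)
    c=view();print(items(c),bot.current_clock())
cv2.imwrite("pics/w3.png",c["pixels"])
E
```

```text
[('grey', np.float64(0.1797), np.float64(0.004), -1.0, np.float64(86.0), np.float64(51.0), array([315., 113.]))]
grip mm 52.1 52.0 t 16.2583
above 51.9
low 51.9 [ 0.1  0.4 -2.1]
[('dark', np.float64(0.1806), np.float64(0.1021), -0.0, np.float64(88.0), np.float64(47.0), array([236., 108.]))]
grip mm 45.6 45.8 t 25.3
above 46.2
low 45.6 [-0.   0.1 -1. ]
[] 30.5667
```

View pics/w3.png

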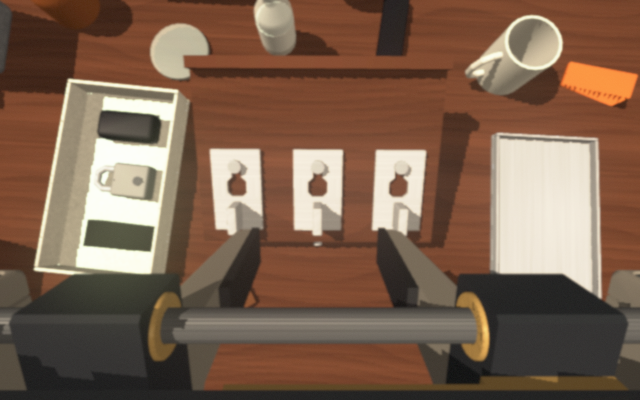

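All three items are in the box at (128,126), (130,180) and (118,235), and all three tags are clear. Now I'll measure the tags.

```bash
cat >> h.py <<'E'
def tags(c):
    hsv=cv2.cvtColor(c["pixels"],cv2.COLOR_BGR2HSV)
    m=((hsv[...,1]<85)&(hsv[...,2]>110)).astype(np.uint8)
    win=np.zeros_like(m);q=np.array([proj(c,B.P(a,b,.006)) for a,b in((.05,.16),(.2,.16),(.2,-.16),(.05,-.16))],np.int32);cv2.fillPoly(win,[q],1)
    m=m*win;out=[]
    for k in cv2.findContours(m,cv2.RETR_EXTERNAL,cv2.CHAIN_APPROX_NONE)[0]:
        if cv2.contourArea(k)<800: continue
        X=np.array([B.px(c,*p[0],.006) for p in k])*1000
        top=np.percentile(X[:,0],97);mid=[(a,np.ptp(X[abs(X[:,0]-a)<3,1]),np.median([X[abs(X[:,0]-a)<3,1].min(),X[abs(X[:,0]-a)<3,1].max()])) for a in np.arange(60,top-8,6)]
        mid=np.array(mid);s=np.polyfit(mid[:,0],mid[:,2],1)
        out.append(dict(top=round(top,1),w=round(np.median(mid[:,1]),1),ang=round(np.arctan(s[0]),3),tab_a=round(top-87,1),tab_b=round(np.polyval(s,top-87),1)))
    return out
E
python3 - <<'E'
from h import *
print(*tags(bot.read_camera("wrist")),sep="\n")
print("nominal hung: tab_a",108.5-33-37+2)
E
```

```text
{'top': np.float64(131.2), 'w': np.float64(66.8), 'ang': np.float64(-0.009), 'tab_a': np.float64(44.2), 'tab_b': np.float64(-105.5)}
{'top': np.float64(131.2), 'w': np.float64(65.5), 'ang': np.float64(-0.015), 'tab_a': np.float64(44.2), 'tab_b': np.float64(1.8)}
{'top': np.float64(132.4), 'w': np.float64(66.4), 'ang': np.float64(-0.012), 'tab_a': np.float64(45.4), 'tab_b': np.float64(109.3)}
nominal hung: tab_a 40.5
```

```bash
cat >> h.py <<'E'
def to_tray(slot,h=.010):
    r=Rtool(np.pi/2,0,-1).as_rotvec();p=TRAY+[slot,-.032,0]
    bot.goto(p+[0,0,.2],r);print("above",round(bot.current_opening()*92,1))
    cv2.imwrite(f"pics/tr{int(slot*1000)}.png",bot.read_camera("side")["pixels"])
    bot.line_to(p+[0,0,.004+h+.003],max_speed=.12)
    print("low",round(bot.current_opening()*92,1),np.round(bot.current_contact_force(),1))
    bot.set_gripper(min(1,bot.current_opening()+.12)); bot.line_to(p+[0,0,.2],max_speed=.25)
E
python3 - <<'E'
from h import *
c=bot.read_camera("wrist");im=c["pixels"]
for p in((235,167),(318,167),(402,167)): print(B.px(c,*p,.0145).round(4))
cv2.imwrite("pics/crop2.png",cv2.resize(im[140:245,200:435],None,fx=3.4,fy=3.4,interpolation=cv2.INTER_CUBIC))
b=-.1055;a=.043;h=.010
bot.set_gripper(.45)
bot.goto(B.P(a,b,.11),RB); bot.line_to(B.P(a,b,h),max_speed=.1)
f=lambda s:print(s,"F uvn",np.round([np.dot(bot.current_contact_force(),x) for x in(B.u,B.v,B.n)],1),"w",round(bot.current_opening()*92,1))
f("down");bot.set_gripper(0,40);f("grip")
bot.line_to(B.P(a,b,h)+B.n*.0005,max_speed=.05)
bot.line_to(B.P(a+.029,b,h+.0005),max_speed=.05);f("slid")
c=bot.read_camera("top");cv2.imwrite("pics/slid1.png",cv2.resize(c["pixels"][180:270,290:370],None,fx=6,fy=6,interpolation=cv2.INTER_CUBIC))
print(bot.current_clock())
E
```

```text
[0.1091 0.1074]
[0.1092 0.0009]
[ 0.1092 -0.1068]
down F uvn [-0.1 -0.2  0.5] w 41.1
grip F uvn [-0.8 -0.5  2.5] w 11.7
slid F uvn [-0.7 -0.  -1. ] w 11.7
34.7333
```

View pics/slid1.png

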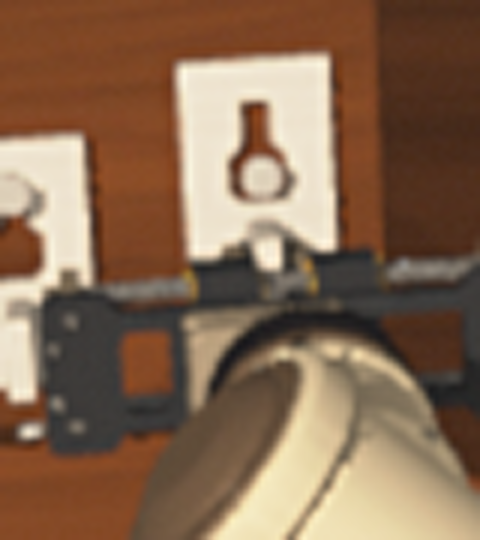

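View pics/crop2.png

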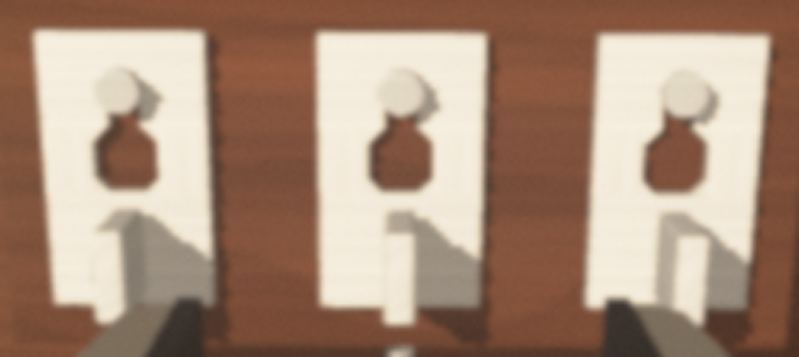

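The tag has slid up and the stud head sits in the wide end, near the middle of the hole (262,178). I'll lift it with a force check, then place it.

```bash
cat >> h.py <<'E'
fo=lambda s:print(s,"F uvn",np.round([np.dot(bot.current_contact_force(),x) for x in(B.u,B.v,B.n)],1),"w",round(bot.current_opening()*92,1))
def lift(a,b,h=.0105):
    for k in(.006,.012,.022):
        bot.line_to(B.P(a,b,h+k),max_speed=.05)
        F=np.array([np.dot(bot.current_contact_force(),x) for x in(B.u,B.v,B.n)])
        if np.abs(F).max()>8: fo("STUCK %g"%k); return False
    fo("lifted");bot.line_to(B.P(a,b,.12),max_speed=.12);return True
E
python3 - <<'E'
from h import *
if lift(.072,-.1055):
    to_tray(-.085); c=view(); print(*tags(c),bot.current_clock(),sep="\n"); cv2.imwrite("pics/w4.png",c["pixels"])
E
```

```text
lifted F uvn [-0.8 -0.1 -2.1] w 11.4
above 12.1
low 11.9 [ 0.6 -0.2 -0.3]
{'top': np.float64(132.1), 'w': np.float64(65.7), 'ang': np.float64(-0.016), 'tab_a': np.float64(45.1), 'tab_b': np.float64(2.3)}
{'top': np.float64(132.2), 'w': np.float64(65.9), 'ang': np.float64(-0.012), 'tab_a': np.float64(45.2), 'tab_b': np.float64(109.4)}
43.0167
```

View pics/w4.png

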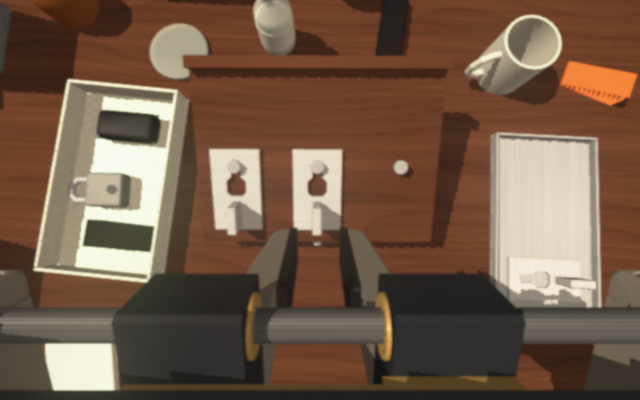

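The tag lies in the tray at (545,280) and its stud is bare. The padlock has been knocked about 25 mm but is still inside the box at (103,189). On to the other two tags.

```bash
cat >> h.py <<'E'
def take(a,b,h=.010):
    bot.set_gripper(.45);bot.goto(B.P(a,b,.11),RB);bot.line_to(B.P(a,b,h),max_speed=.1);fo("down")
    bot.set_gripper(0,40);fo("grip");bot.line_to(B.P(a,b,h+.0005),max_speed=.05)
    bot.line_to(B.P(a+.029,b,h+.0005),max_speed=.05);fo("slid")
    return lift(a+.029,b,h+.0005)
E
python3 - <<'E'
from h import *
if take(.0435,.002):
    to_tray(0); c=view(); print(*tags(c),bot.current_clock(),sep="\n")
    if take(.0435,.109): to_tray(.085); c=view(); print(tags(c),bot.current_clock())
cv2.imwrite("pics/w5.png",c["pixels"])
E
```

```text
down F uvn [ 0.5 -0.8  0.3] w 41.7
grip F uvn [-0.4  0.2  3.5] w 11.7
slid F uvn [-0.4  0.5 -0.6] w 11.6
lifted F uvn [ 0.3 -0.3 -1.9] w 11.9
above 11.8
low 11.9 [ 0.8  0.5 -0.4]
{'top': np.float64(132.2), 'w': np.float64(65.7), 'ang': np.float64(-0.013), 'tab_a': np.float64(45.2), 'tab_b': np.float64(109.5)}
55.225
down F uvn [-0.5  0.8  1.2] w 41.7
grip F uvn [-0.8  0.7  2.5] w 11.8
slid F uvn [-0.9  0.4  0.6] w 11.8
lifted F uvn [-0.6 -0.4 -1.5] w 11.9
above 11.5
low 11.9 [ 1.2  0.4 -1. ]
[] 67.675
```

View pics/w5.png

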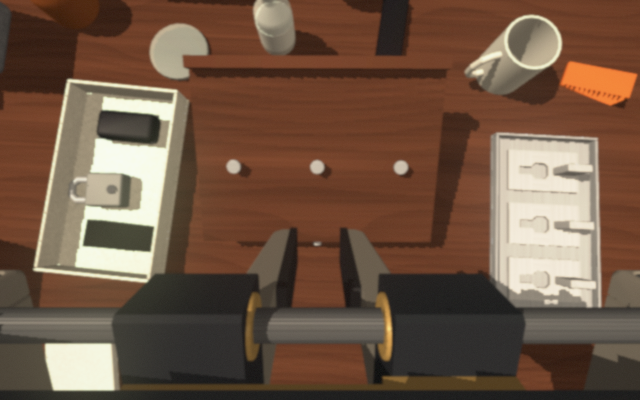

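All three studs are bare and the tags lie in the tray at (540,170), (540,225) and (545,280). I'll take one last check from the top camera.

```bash
python3 - <<'E'
from h import *
im=bot.read_camera("top")["pixels"]
z=lambda a:cv2.resize(a,None,fx=4,fy=4,interpolation=cv2.INTER_CUBIC)
cv2.imwrite("pics/fin.png",np.hstack([z(im[165:290,135:225]),z(im[165:290,375:465])]))
E
```

```text
(no output)
```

View pics/fin.png

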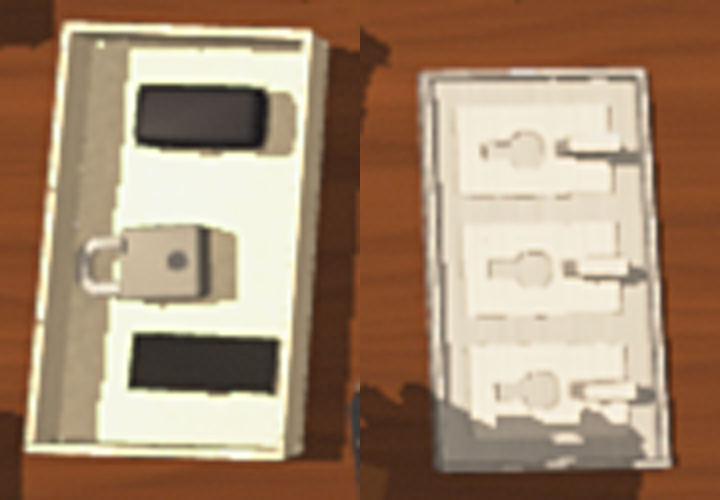

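```bash
python3 - <<'E'
from h import *
c=bot.read_camera("top")
L,R,W=[onplane(c,135+u/4,165+v/4,(0,0,z)) for u,v,z in((76,265,.022),(204,265,.030),(50,265,.045))]
print(L,R,L[1]-R[1],"rim",W)
bot.job_done();print(bot.current_clock())
E
```

```text
[0.47678828 0.40699072 0.022     ] [0.47444855 0.31682649 0.03      ] 0.09016422632190207 rim [0.47616887 0.4145915  0.045     ]
the job is handed in; nothing more can be done
the job is handed in; nothing more can be done
```

The key board is empty and I handed the job in at about 68 s on the robot's clock, against the 210 s limit. It reported no verdict.

- **Items:** The dark doorstop, the padlock and the glasses case went into the white box first.
- **Tags:** I then slid each of the three tags 29 mm up its keyhole and lifted it free, with no more than about 4 N read at the wrist. All three were laid flat in the steel tray with their tabs upright.
- **Last checks:** The final wrist and top pictures show all three studs bare, three flat tags inside the tray walls, and all three items inside the box. The bystanders in view had not moved.
- **Padlock:** It was knocked about 25 mm after I had put it in the box. It still measures 90 mm end to end, so it lies flat, with its shackle against the box's inner wall.
- **Disagreements:** The measured tag width was 66 mm against the 64 mm given, which I put down to mask bleed. The box width read 162–183 mm by hand-picked corners and 178 mm by mask, against 170 mm given. Neither affected a grasp or a placing.

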